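# Fish a dropped bracket out from behind a machine guard

### The arm

A 6-joint arm with a two-finger parallel gripper is mounted at the origin on the work surface. World frame = base frame: x ahead of the robot, y to its left, z up, the work surface at z = 0. Lengths are in mm, angles in rad, forces in N, time in s.
With the tool pointing down it reaches from about 300 to 775 mm from the base axis. Payload 14.6 kg.
Tool frame: the origin (TCP) lies between the finger pads; the fingertips stand 8 mm ahead of it and the grasp point (between the pads) lies 11 mm behind it; y points along the fingers, x is the direction in which the jaws open and shut, and the axes are right-handed (so a half turn about y gives the same grasp; the last joint's range is limited). The gripper opens to 94 mm and grips with 3 to 60 N. Pads are 16 mm wide; open, the fingers measure 119 mm over their backs; the gripper's body (75 mm by 177 mm) begins 78 mm behind the grasp point.
Start: joints at [1.264, 0.3, 1.521, -0, 1.321, -0.067], TCP at [130.628, 534.253, 213.446] pointing down, gripper open.
Joint ranges: [-3.03, 3.03], [-0.79, 2.21], [0.23, 2.52], [-1.04, 4.18], [0, 3.07], [-2.55, 2.55]. Speed limits (rad/s): [2.22, 2.22, 2.57, 3.14, 3.14, 3.14].

### API

Orientations are given as [roll, pitch, yaw] about the fixed x, y, z axes, in that order (R = Rz(yaw) Ry(pitch) Rx(roll)).
In Python, from cell import read_state, imaging, order gives the robot as it stands. The module is installed in compiled form; this text tells all that it offers.
- The arm moves only by the shell command python3 -m handwheel 'ROWS' [FORCE]. ROWS is JSON, a list that holds one entry, the list of rows, each a list of 7 numbers: the shift along the tool's x, y, z in mm, then the turn, a rotation vector about the tool's x, y, z in degrees, then the opening, from -1 (shut) to 1 (fully open), so that 0 is half open. A call has 1 to 5 rows; each row is the pose to reach, as a shift and turn from the pose measured when the call began, along the tool's axes at that moment; what a row does not reach only later rows make up. A row lasts 1/12 s, in which the tool goes at most 41.7 mm and 7.16 degrees, less where a joint would pass 70% of its speed; a pose out of reach is approached as far as the arm can. A call with a gripper value outside its range is refused whole. The fingers move at their own pace and stop on an object; FORCE is the grip in N (left out, the last holds). Time passes only in rows, so rows that repeat a pose let the fingers close. It gives the time, the measured TCP pose, the force and the opening at its end, in the units of the state.
- read_state(): the state, without advancing time (a new reading comes with each control period).
- imaging.camera(name): name is "scene" or "top" or "wrist"; returns (picture, depth): 384x512x3 uint8, red, green, blue; 384x512 float32, mm along the optical axis (not along the pixel's ray), 0 where there is no reading.
- imaging.get_calibration(name): a dict with "mtx" (3x3 intrinsics, pixels), "world_from_camera" (4x4, takes a point from camera to world coordinates); the wrist camera has in their place "hand_eye" (4x4, takes a point from camera to tool coordinates, whose origin is the TCP and whose axes are the tool frame's). Camera axes: x right, y down, z forward; pixel columns grow to the right and rows downward; lengths in mm; the calibration is good to about 2 mm. A picture is of the moment at which its call begins: read the wrist's pose just before it. get_calibration takes no time and is no camera call.
- order.sign_off(): hands the job in, once; it reports no verdict.
The state is a dict: "clock": time; "joints": joint angles; "qd": joint speeds; "effort": joint torques, N m; "eef_pos": TCP position; "eef_rot": TCP orientation; "wrist_force": force on the tool from outside, world axes, zero at the start; "moment": the same for the moment, N m; "finger_gap": finger opening in mm.
Only numpy, scipy, OpenCV 4.12 (cv2) and the standard library are available. Lean on these libraries where they do the work, as an engineer would, in place of code of your own. Each camera call takes 0.05 s, during which the arm holds its last target.

### The job

A blue bracket has dropped behind the clear spindle guard. Draw the hooked rod straight out of its holder, lay it down on the bench and let go, take it again by its red end, and with its hook draw the bracket clear out through the guard's open side - no reaching under the guard with the fingers. Then leave the rod lying on the bench and set the bracket gently, without dropping it, in the green tray, leaving all the other loose things where they are.

Things in the scene. Friction and masses are not known exactly. Their poses are not given: they have to be found in the camera images.
- rod: Hooked rod, 90 g: 16 mm square wooden stick, flat on its side. Origin: underside, centre line, hook end. y runs along the stick to the tail at y = 250 (red from y = 190), z up. Hook toe: steel bar, 10 mm diameter, axis 6 mm above the underside, from the origin square to the stick to its tip at x = +55. At the start the tail is in the holder and 80 mm with the hook sticks out.
- rod_red (a point): Middle of the red grip of the hooked rod, in the centre of its section: y = 225 mm, z = 8 mm in the rod's frame. Axes as the rod.
- rod_tail (a point): Centre of the red tail end face of the hooked rod: y = 250 mm, z = 8 mm in the rod's frame. Axes as the rod.
- holder: Fixed aluminium holder, 178 long, 43 wide, 54 mm high, with a level 18 mm square bore (1 mm play each side of the rod), floor 30 mm above the bench, 172 mm deep, closed at the back. Origin: on the bench under the middle of the bore's mouth; z up. The bore runs from the mouth towards +y; the rod comes out towards -y.
- guard: Fixed clear plastic hood in an aluminium frame, closed on top, back and sides, open only at its mouth, which looks to the guard's +y. Inside 250 wide (x), 200 deep (mouth y = 0, back wall y = -200), 50 mm high; outside 57 mm high; posts and feet beside it reach x = +-160. Floor: the bench. A motor stands behind it. Origin: on the bench, middle of the mouth; z up.
- bracket: The dropped blue bracket, about 70 g: a base block 44 (x) x 30 (y) x 12 mm high with an upright lug 16 (x) x 30 (y) mm at its -x end (x = -22 to -6 mm), 32 mm high in all. Origin: middle of its underside; z is up. It starts standing on its base, under the guard, 85 to 125 mm in from the mouth.
- tray: Fixed green open tray, 110 (x) x 130 (y) x 28 mm high outside, walls and floor 4 mm. Origin: middle of its underside; z is up. A steel collar lies in its +y half; the -y half is empty.
- offcut: Bystander: loose pine offcut 22 x 50 x 20 mm lying under the guard near its +x side wall. Origin: middle of its underside.
- collar: Bystander: loose steel collar, 30 mm outside diameter, 14 mm high, lying in the tray. Origin: middle of its underside.
- pine: Bystander: loose pine stick 40 x 160 x 35 mm high. Origin: middle of its underside; y along it.
- brush: Bystander: hand brush with green handle lying on the bench, about 200 mm long. Its x axis runs along it.
- waxjar: Bystander: amber jar with steel lid, 60 mm diameter, 60 mm high. Origin: middle of its underside.
- driver: Bystander: screwdriver with orange handle lying on the bench, about 200 mm long. Its x axis runs along it.
Not all that is in view belongs to the job. Several things look just like the tray: the one meant starts farthest to the robot's left.

How it is judged (in metres and radians):
On the way, in this order (a step that is already met when the one before it is completed fails the run):
1. the hooked rod is drawn wholly out of its holder (y of rod_tail in the frame of holder below -0.003 m), for 0.1 s.
2. the rod lies flat on the bench, let go and at rest (height (world z) of rod below 0.006 m and height (world z) of rod_tail below 0.014 m and contact force between the fingers and rod below 0.05 N and linear speed of rod below 0.02 m/s), for 0.2 s.
3. the bracket is drawn clear out of the guard's mouth (its middle 30 mm or more outside) while the rod is held by its red end (y of bracket in the frame of guard above 0.03 m and contact force between the fingers and rod above 1 N and distance between the grasp point and rod_red below 0.05 m), for 0.1 s.
At the end, for the whole second after the job is handed in: The bracket is at rest inside the tray (its origin within 45 mm of the tray's middle in x and 55 mm in y, below 30 mm), the hooked rod lies at rest on the bench (both ends down: origin below 20 mm, tail centre below 30 mm), and both are let go (x of bracket in the frame of tray between -0.045 and 0.045 m and y of bracket in the frame of tray between -0.055 and 0.055 m and height (world z) of each of bracket, rod_tail below 0.03 m and linear speed of each of bracket, rod below 0.02 m/s and height (world z) of rod below 0.02 m); the robot touches nothing.
It fails at once if the fingers touch the bracket while it is still under the guard (y of bracket in the frame of guard below 0 m and contact force between the fingers and bracket above 0.3 N).
It fails at once if the bracket is dropped (falls free, faster than 0.7 m/s, a drop of about 25 mm) (linear speed of bracket above 0.7 m/s and contact force between the fingers and bracket below 0.05 N).
It fails at once if another loose thing (offcut, collar, pine stick, brush, jar or screwdriver) is moved by more than 25 mm (distance of any of offcut, collar, pine, brush, waxjar, driver from where it was at the start of the episode above 0.025 m).
It also fails if it takes over 72 s, if anything falls off the work surface, if the arm or the gripper's body presses on something with over 40 N, if the wrist force passes 120 N, or if a joint passes its speed limit or range.

## Working session

There is one attempt and no reset: what is moved stays moved. The work goes in short steps, Python scripts to look and compute and a shell command to move; the robot and the scene stay as the last step left them, time stands still between calls to the robot, and variables do not carry over. Pictures are saved under pics/ and viewed, and the job is handed in when it is done.

```bash
mkdir -p pics; python3 - <<'E'
from cell import read_state, imaging, order
import cv2, numpy as np
print(read_state())
for n in ["scene","top","wrist"]:
    p,d=imaging.camera(n)
    cv2.imwrite(f"pics/{n}0.png",cv2.cvtColor(p,cv2.COLOR_RGB2BGR)); np.save(f"pics/{n}0.npy",d)
    print(n,imaging.get_calibration(n))
E
```

```text
{'clock': 0.0, 'joints': array([ 1.26441978e+00,  3.00469028e-01,  1.52159872e+00, -5.13017290e-06,
        1.32069531e+00, -6.66224022e-02]), 'qd': array([ 0.00042174, -0.00020752,  0.00054054, -0.00107334, -0.00133629,
        0.00056712]), 'effort': array([ 2.36655571e-03, -5.31807518e+01, -3.52739561e+01,  7.09346076e-02,
        2.43303092e-02, -9.79320271e-05]), 'eef_pos': array([130.54257961, 534.01560182, 212.88000071]), 'eef_rot': array([-1.57072337e+00,  1.16814161e-03,  1.33104350e+00]), 'wrist_force': array([-0.59749503, -0.39509499,  0.06011811]), 'moment': array([ 0.02534767,  0.04187185, -0.00848004]), 'finger_gap': 94.02825009615759}
scene {'mtx': array([[481.25927971,   0.        , 255.41013846],
       [  0.        , 481.25927971, 199.72678092],
       [  0.        ,   0.        ,   1.        ]]), 'world_from_camera': array([[-4.68873017e-01,  5.32023141e-01, -7.05059906e-01,
         1.36295301e+03],
       [ 8.83259770e-01,  2.85314187e-01, -3.72086003e-01,
         4.96791101e+02],
       [ 3.20522946e-03, -7.97212137e-01, -6.03690761e-01,
         7.69755985e+02
[... 442 characters left out ...]
+01],
       [-7.89650045e-03, -5.68696728e-02, -9.98350382e-01,
         1.29641357e+03],
       [ 0.00000000e+00,  0.00000000e+00,  0.00000000e+00,
         1.00000000e+00]])}
wrist {'mtx': array([[302.76583745,   0.        , 253.70782867],
       [  0.        , 302.76583745, 189.21423549],
       [  0.        ,   0.        ,   1.        ]]), 'hand_eye': array([[ 9.99998658e-01,  1.29279558e-03,  1.00609532e-03,
        -1.21063498e-01],
       [-6.73656903e-04, -2.35297355e-01,  9.71923197e-01,
        -1.71199100e+02],
       [ 1.49322958e-03, -9.71922571e-01, -2.35296168e-01,
         6.75903933e+01],
       [ 0.00000000e+00,  0.00000000e+00,  0.00000000e+00,
         1.00000000e+00]])}
```

View pics/scene0.png

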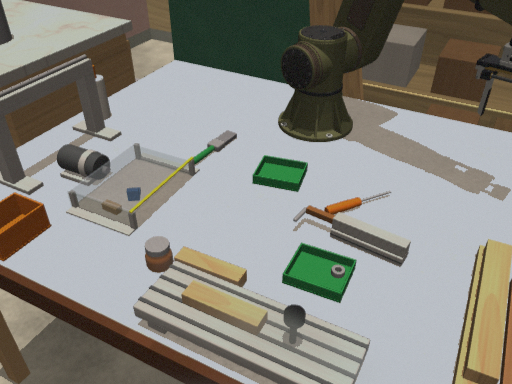

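View pics/top0.png

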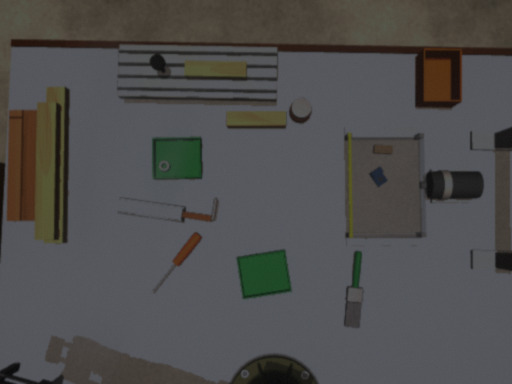

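View pics/wrist0.png

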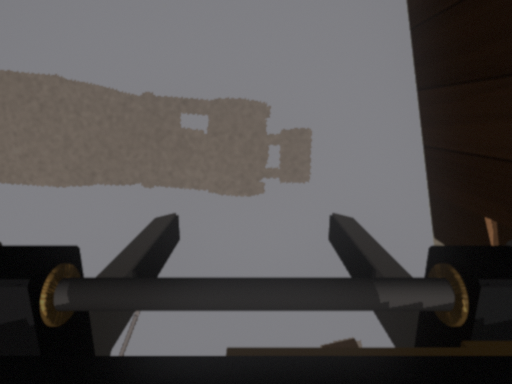

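```bash
cat > h.py <<'E'
from cell import read_state, imaging, order
import cv2, numpy as np
from scipy.spatial.transform import Rotation as R
def ray(n,u,v,z):
    c=imaging.get_calibration(n);K=c["mtx"]
    if n=="wrist":
        s=read_state();T=np.eye(4);T[:3,:3]=R.from_euler('xyz',s['eef_rot']).as_matrix();T[:3,3]=s['eef_pos'];T=T@c['hand_eye']
    else: T=c["world_from_camera"]
    d=T[:3,:3]@np.linalg.inv(K)@np.array([u,v,1.]);o=T[:3,3]
    return (o+d*(z-o[2])/d[2]).round(1)
def snap(n,f,crop=None,sc=1,gain=1):
    p,d=imaging.camera(n);im=cv2.cvtColor(p,cv2.COLOR_RGB2BGR)
    if crop: x0,y0,x1,y1=crop; im=im[y0:y1,x0:x1]
    im=cv2.convertScaleAbs(cv2.resize(im,None,fx=sc,fy=sc,interpolation=cv2.INTER_CUBIC),alpha=gain)
    cv2.imwrite("pics/"+f,im); return p,d
def st():
    s=read_state(); print(round(s['clock'],2),s['eef_pos'].round(1),np.degrees(s['eef_rot']).round(2),s['wrist_force'].round(1),round(s['finger_gap'],1))
    return s
def tool(t,yaw=None):
    "shift in tool axes to reach world target t; rotvec to reach (−90,0,yaw deg)"
    s=st();M=R.from_euler('xyz',s['eef_rot'])
    if t is not None: print('shift',M.inv().apply(np.array(t)-s['eef_pos']).round(1))
    if yaw is not None: print('turn',np.degrees((M.inv()*R.from_euler('xyz',[-90,0,yaw],degrees=True)).as_rotvec()).round(2))
E
python3 - <<'E'
import cv2
im=cv2.imread("pics/top0.png")
def c(f,x0,y0,x1,y1,s):
    cv2.imwrite("pics/"+f,cv2.convertScaleAbs(cv2.resize(im[y0:y1,x0:x1],None,fx=s,fy=s,interpolation=cv2.INTER_CUBIC),alpha=1.6))
c("c1.png",110,130,230,230,6); c("c2.png",335,120,435,320,3); 
im=cv2.imread("pics/scene0.png")
c("c3.png",285,180,415,300,6);c("c4.png",60,130,240,240,4)
E
```

```text
(no output)
```

View pics/c1.png

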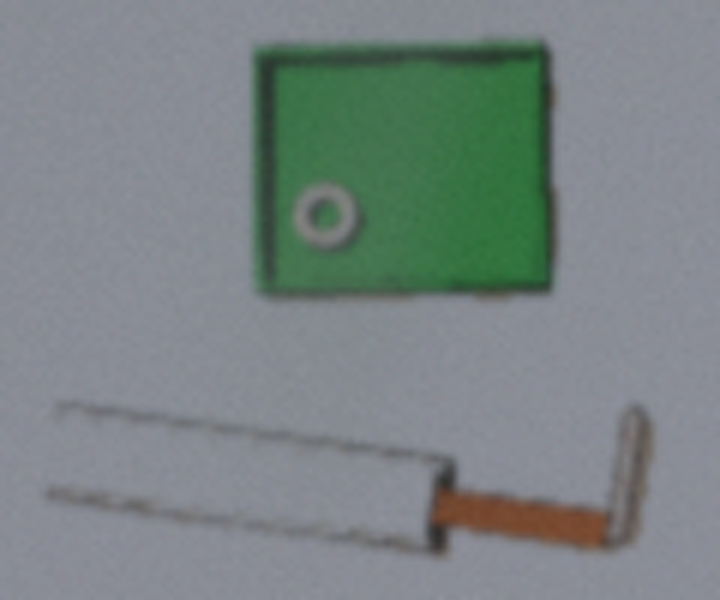

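View pics/c2.png

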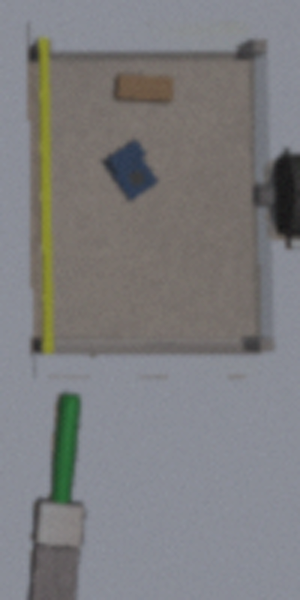

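View pics/c3.png

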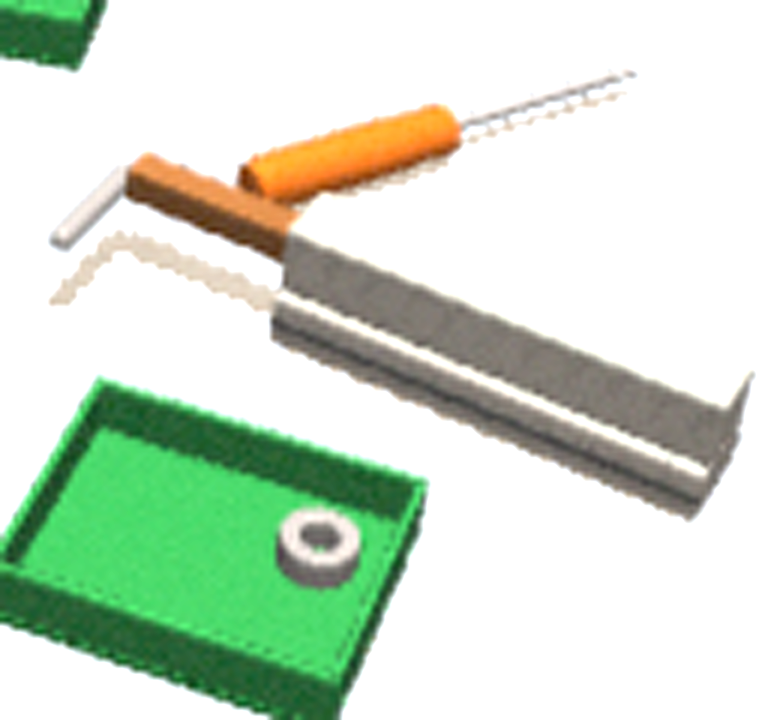

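View pics/c4.png

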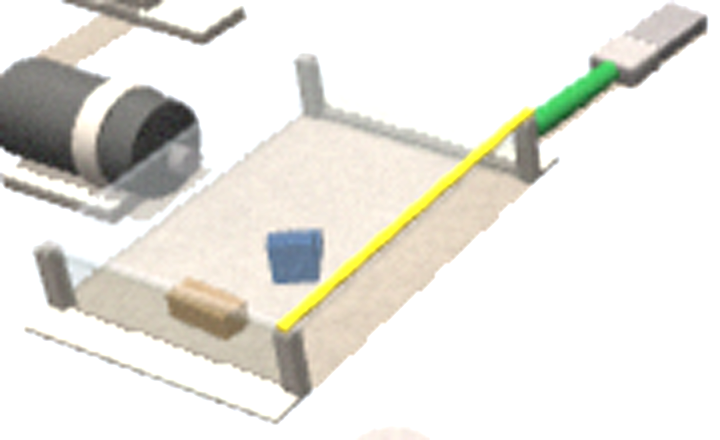

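```bash
python3 - <<'E'
import cv2,numpy as np
from h import *
im=cv2.imread("pics/top0.png")
cv2.imwrite("pics/c5.png",cv2.convertScaleAbs(cv2.resize(im[140:200,360:400],None,fx=14,fy=10*1.4,interpolation=cv2.INTER_CUBIC)[:600*1+240],alpha=2.5)[:, :])
im2=cv2.imread("pics/scene0.png")
cv2.imwrite("pics/c6.png",cv2.convertScaleAbs(cv2.resize(im2[175:220,95:160],None,fx=12,fy=12,interpolation=cv2.INTER_CUBIC),alpha=1.3))
f=lambda x,y,o=(110,130),s=6.:(o[0]+(x+.5)/s-.5,o[1]+(y+.5)/s-.5)
for nm,p,z in [("hA",(57,405),54),("hB",(455,460),54),("hC",(47,492),54),("hD",(440,550),54),("rodtop mouth up",(455,492),47),("rod end up",(610,512),47),("mouth lo",(450,522),47),("end lo",(605,547),47),("toe tip",(637,405),42),("toe base",(620,540),42),
 ("tr1",(255,45),28),("tr2",(545,42),28),("tr3",(550,288),28),("tr4",(262,292),28),("collar",(325,215),18)]:
    print(nm,ray("top",*f(*p),z))
g=lambda x,y:f(x,y,(335,120),3.)
for nm,p,z in [("s1",(45,40),57),("s2",(48,350),57),("b1",(250,50),57),("b2",(255,345),57),("offc",(145,87),20)]: print(nm,ray("top",*g(*p),z))
for nm,p,z in [("brushhandle",(70,395),15),("brushend",(55,600),15)]: print(nm,ray("top",*g(*p),z))
d=np.load("pics/top0.npy"); print(d[178,378],d[200,380],d[212,150],d[230,150])
E
```

```text
hA [533.4 415.4  54. ]
hB [513.  241.5  54. ]
hC [495.5 418.4  54. ]
hD [473.9 246.9  54. ]
rodtop mouth up [499.2 242.3  47. ]
rod end up [491.9 174.5  47. ]
mouth lo [486.1 244.1  47. ]
end lo [476.6 176.2  47. ]
toe tip [539.  164.4  42. ]
toe base [479.8 170.3  42. ]
tr1 [697.  340.7  28. ]
tr2 [700.8 211.   28. ]
tr3 [590.8 205.8  28. ]
tr4 [586.4 333.9  28. ]
collar [622.4 309.   18. ]
s1 [ 712.8 -182.7   57. ]
s2 [ 444.  -187.9   57. ]
b1 [ 707.4 -360.7   57. ]
b2 [ 452.  -365.4   57. ]
offc [ 678.9 -279.    20. ]
brushhandle [ 403.2 -215.5   15. ]
brushend [ 223.5 -203.9   15. ]
1240.4897 1239.7118 1237.8976 1295.0381
```

View pics/c5.png

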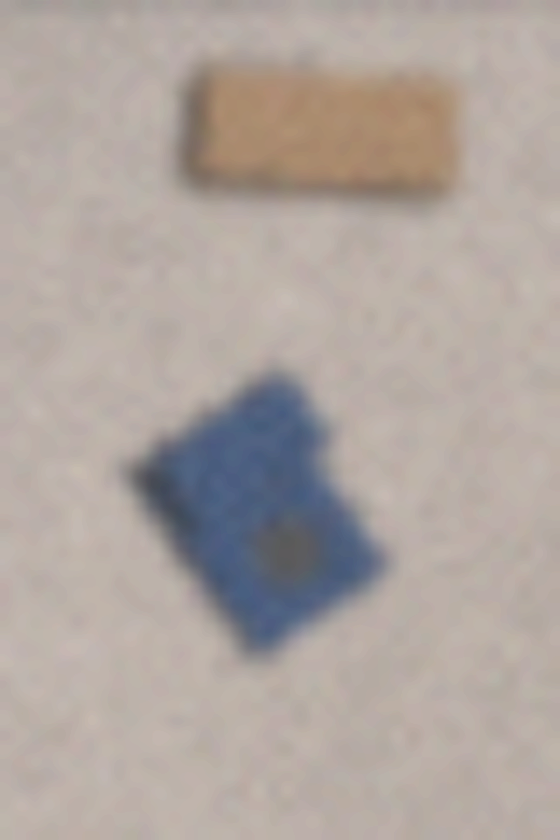

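View pics/c6.png

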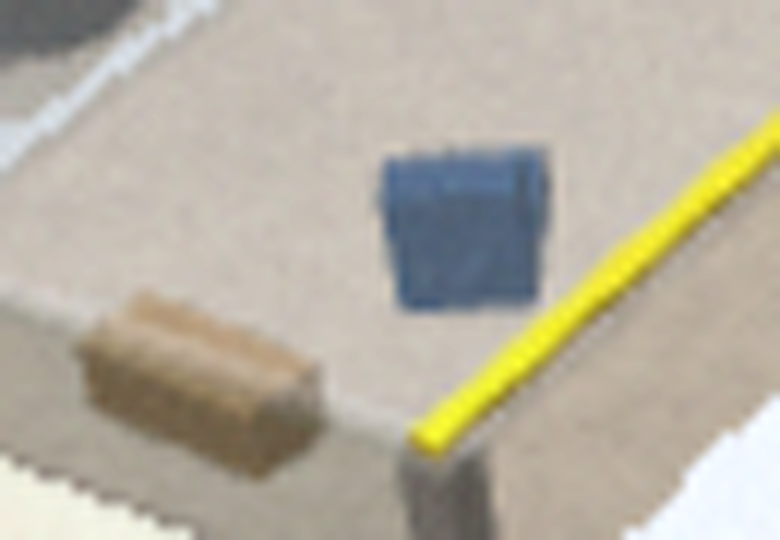

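```bash
python3 - <<'E'
from h import *
f=lambda x,y:(360+(x+.5)/14-.5,140+(y+.5)/14-.5)
a=[ray("top",*f(*p),z) for p,z in [((165,462),32),((275,372),32),((325,435),32),((260,658),10),((385,565),12)]]
print(a); far=(a[3]+a[4])/2; lug=(a[0]+a[1])/2
print(lug,far,(lug+far)/2,np.linalg.norm((lug-far)[:2]))
print("driver",ray("top",200,235,15),ray("top",190,232,15),ray("top",175,262,15))
tool((488.5,210,150),-6.7)
E
```

```text
[array([ 612.8, -245.5,   32. ]), array([ 630.3, -266.2,   32. ]), array([ 618.5, -275.7,   32. ]), array([ 577.5, -269. ,   10. ]), array([ 595.7, -292.3,   12. ])]
[ 621.55 -255.85   32.  ] [ 586.6  -280.65   11.  ] [ 604.075 -268.25    21.5  ] 42.854900536578015
driver [437.8 206.6  15. ] [445.2 233.6  15. ] [364.7 271.4  15. ]
0.15 [130.6 534.1 213. ] [-9.000e+01  5.000e-02  7.626e+01] [-0.5  0.3 -0. ] 94.0
shift [-229.8   63.2 -424.7]
turn [ 3.000e-02  8.296e+01 -4.000e-02]
```

```bash
python3 -m handwheel '[[[-19,0,-35,0,7,0,-0.15],[-38,0,-70,0,14,0,-0.15],[-57,0,-105,0,21,0,-0.15],[-76,0,-140,0,28,0,-0.15],[-95,0,-175,0,35,0,-0.15]]]' 40; python3 -c "
from h import *
tool((488.5,210,150),-6.7)"
```

```text
clock: 0.57
eef_pos: [278.9, 398.7, 213.0]
eef_rot: [-1.571, 0.001, 0.714]
wrist_force: [0.8, 0.1, 0.6]
finger_gap: 64.3
0.57 [278.9 398.7 213. ] [-9.003e+01  5.000e-02  4.094e+01] [0.8 0.1 0.6] 64.3
shift [  34.7   63.1 -279.9]
turn [ 5.000e-02  4.764e+01 -4.000e-02]
```

```bash
python3 -m handwheel '[[[5,8,-40,0,7,0,-0.15],[10,16,-80,0,14,0,-0.15],[14,24,-120,0,21,0,-0.15],[18,32,-160,0,28,0,-0.15],[22,40,-200,0,35,0,-0.15]]]'; python3 -c "
from h import *
tool((488.5,210,150),-6.7)"
```

```text
clock: 0.98
eef_pos: [427.6, 260.3, 172.7]
eef_rot: [-1.572, 0.0, 0.098]
wrist_force: [1.2, 0.8, 0.5]
finger_gap: 40.0
0.98 [427.6 260.3 172.7] [-9.005e+01  2.000e-02  5.590e+00] [1.2 0.8 0.5] 40.0
shift [ 55.7  22.8 -56. ]
turn [ 0.05 12.29 -0.02]
```

```bash
python3 -m handwheel '[[[28,12,-28,0,6.5,0,-0.15],[56,23,-56,0,12.3,0,-0.15],[56,23,-56,0,12.3,0,-0.15],[56,23,-56,0,12.3,0,-0.15]]]'; python3 -c "
from h import *
snap('wrist','w1.png',gain=1.5)
tool((488.5,210,150),-6.7)"
```

```text
clock: 1.32
eef_pos: [489.4, 208.5, 148.6]
eef_rot: [-1.573, 0.002, -0.12]
wrist_force: [-0.3, 0.6, -0.2]
finger_gap: 39.9
1.37 [488.7 209.6 149.3] [-9.008e+01  8.000e-02 -6.730e+00] [-0.3  0.6 -0.6] 40.0
shift [-0.3 -0.7  0.4]
turn [ 0.08 -0.03 -0.08]
```

View pics/w1.png

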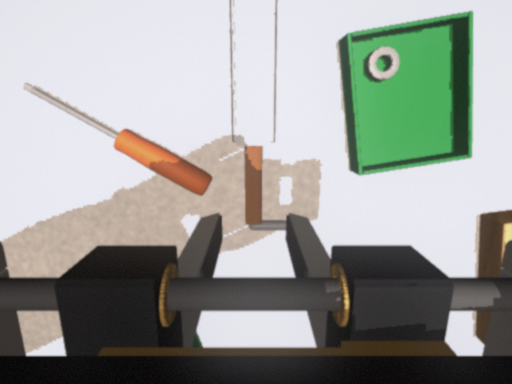

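```bash
python3 -c "
from h import *
for p in [(246,150),(262,150),(245,220),(261,220)]: print(ray('wrist',*p,47))
print(ray('wrist',288,225,37),ray('wrist',252,225,37),ray('wrist',205,190,20))
tool((488.5,210,42))"
```

```text
[486.5 248.1  47. ]
[500.8 246.4  47. ]
[477.4 182.1  47. ]
[492.6 180.4  47. ]
[518.4 168.6  37. ] [483.  172.7  37. ] [438.9 209.6  20. ]
1.37 [488.7 209.6 149.3] [-9.008e+01  8.000e-02 -6.730e+00] [-0.3  0.6 -0.6] 40.0
shift [-1.000e-01  1.073e+02  5.000e-01]
```

```bash
python3 -m handwheel '[[[0,38,0,0,0,0,-0.15],[0,75,0,0,0,0,-0.15],[0,107,0,0,0,0,-0.15],[0,107,0,0,0,0,-0.15],[0,107,0,0,0,0,-0.15]]]'; python3 -m handwheel '[[[0,0,0,0,0,0,-1],[0,0,0,0,0,0,-1],[0,0,0,0,0,0,-1],[0,0,0,0,0,0,-1],[0,0,0,0,0,0,-1]]]' 50;  python3 -m handwheel '[[[0,0,0,0,0,0,-1],[0,0,0,0,0,0,-1]]]' 50
```

```text
clock: 1.78
eef_pos: [487.6, 210.3, 42.5]
eef_rot: [-1.573, 0.003, -0.115]
wrist_force: [0.1, -0.3, 1.0]
finger_gap: 40.0
clock: 2.2
eef_pos: [488.2, 210.5, 43.5]
eef_rot: [-1.572, 0.001, -0.115]
wrist_force: [0.3, 0.4, 2.8]
finger_gap: 15.5
clock: 2.37
eef_pos: [488.3, 210.5, 43.8]
eef_rot: [-1.572, 0.001, -0.115]
wrist_force: [-0.6, 1.1, 0.2]
finger_gap: 15.0
```

```bash
python3 -m handwheel '[[[0,0,-10,0,0,0,-1],[0,0,-20,0,0,0,-1],[0,0,-30,0,0,0,-1],[0,0,-40,0,0,0,-1],[0,0,-50,0,0,0,-1]]]'; python3 -m handwheel '[[[0,0,-12,0,0,0,-1],[0,0,-25,0,0,0,-1],[0,0,-38,0,0,0,-1],[0,0,-50,0,0,0,-1],[0,0,-60,0,0,0,-1]]]'; python3 -c "
from h import *
snap('scene','s2.png',gain=1)
st()"
```

```text
clock: 2.78
eef_pos: [482.3, 159.5, 43.8]
eef_rot: [-1.572, 0.001, -0.116]
wrist_force: [-0.0, 0.9, 0.3]
finger_gap: 15.2
clock: 3.2
eef_pos: [475.1, 98.4, 43.9]
eef_rot: [-1.572, 0.001, -0.116]
wrist_force: [0.5, 0.1, -0.1]
finger_gap: 15.2
3.25 [475.   97.4  43.9] [-9.009e+01  9.000e-02 -6.700e+00] [-0.1 -1.6 -0.9] 15.2
```

View pics/s2.png

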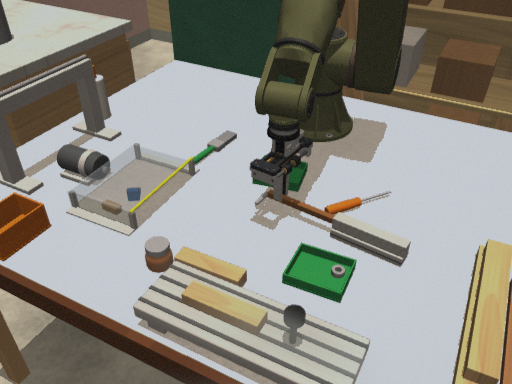

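```bash
python3 -m handwheel '[[[0,0,-14,0,0,0,-1],[0,0,-30,0,0,0,-1],[0,0,-46,0,0,0,-1],[0,0,-62,0,0,0,-1],[0,0,-78,0,0,0,-1]]]'; python3 -m handwheel '[[[0,0,-10,0,0,0,-1],[0,0,-15,0,0,0,-1],[0,0,-15,0,0,0,-1]]]'; python3 -c "
from h import *
snap('scene','s3.png',gain=1)
snap('wrist','w3.png',gain=1.4)
st()"
```

```text
clock: 3.67
eef_pos: [465.7, 19.1, 44.0]
eef_rot: [-1.572, 0.002, -0.117]
wrist_force: [0.6, 0.1, -0.3]
finger_gap: 15.8
clock: 3.92
eef_pos: [464.0, 3.6, 44.0]
eef_rot: [-1.572, 0.001, -0.118]
wrist_force: [0.5, 0.3, -0.2]
finger_gap: 15.8
4.02 [464.    4.5  44. ] [-9.009e+01  9.000e-02 -6.700e+00] [ 0.3 -0.3 -0.1] 15.1
```

View pics/s3.png

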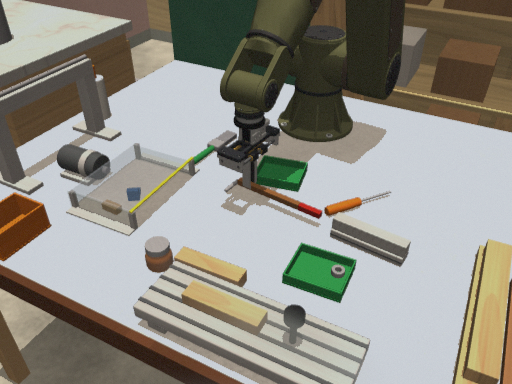

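View pics/w3.png

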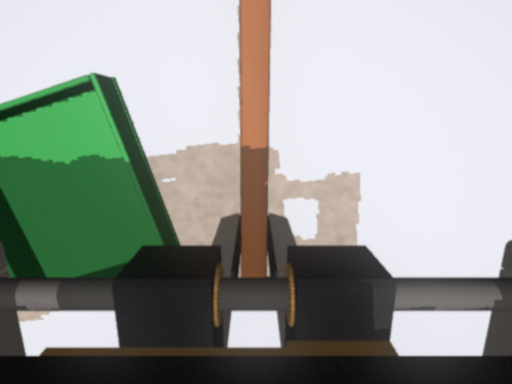

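```bash
python3 -c "
from h import *
tool((525,-70,44),1)"; python3 -m handwheel '[[[18,0,-16,0,-2,0,-1],[36,0,-33,0,-4,0,-1],[53,0,-50,0,-6,0,-1],[69,0,-67,0,-7.7,0,-1],[69,0,-67,0,-7.7,0,-1]]]'; python3 -m handwheel '[[[0,10,0,0,0,0,-1],[0,20,0,0,0,0,-1],[0,27,0,0,0,0,-1],[0,27,0,0,0,0,-1]]]'; python3 -c "
from h import *
snap('scene','s4.png',(200,100,400,300),3)
tool((525,-70,44),1)"
```

```text
4.02 [464.    4.5  44. ] [-9.009e+01  9.000e-02 -6.700e+00] [ 0.3 -0.3 -0.1] 15.1
shift [ 69.3  -0.  -66.9]
turn [ 0.08 -7.7  -0.1 ]
clock: 4.43
eef_pos: [526.8, -71.9, 44.1]
eef_rot: [-1.573, 0.0, 0.018]
wrist_force: [-0.6, 0.6, -1.1]
finger_gap: 15.5
clock: 4.77
eef_pos: [525.4, -70.9, 14.9]
eef_rot: [-1.572, 0.004, 0.019]
wrist_force: [0.0, -0.1, -1.4]
finger_gap: 15.8
4.82 [525.9 -71.1  15.9] [-90.07   0.14   1.09] [-0.  -0.6 -0.9] 15.3
shift [ -1.  -28.1   1.1]
turn [ 0.07  0.09 -0.14]
```

View pics/s4.png

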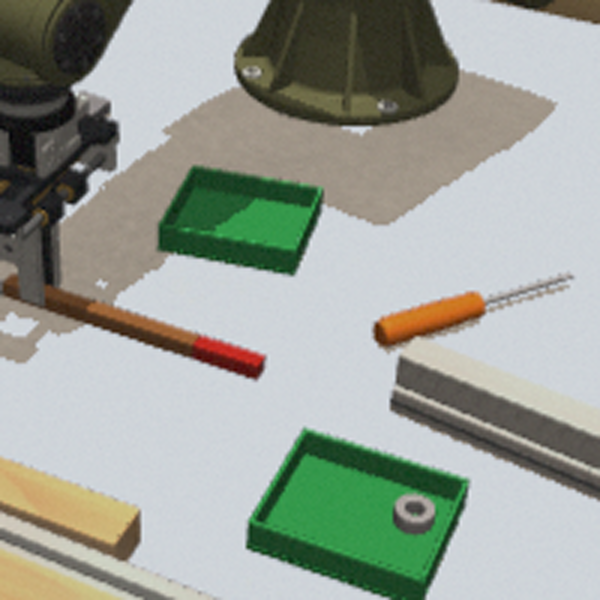

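```bash
python3 -m handwheel '[[[0,1,0,0,0,0,-1],[0,2,0,0,0,0,-1],[0,3,0,0,0,0,-1],[0,3.5,0,0,0,0,-1],[0,3.5,0,0,0,0,-1]]]'
```

```text
clock: 5.23
eef_pos: [525.9, -70.8, 13.8]
eef_rot: [-1.572, 0.002, 0.019]
wrist_force: [-8.7, 3.5, 17.2]
finger_gap: 15.5
```

```bash
python3 -m handwheel '[[[0,-1,0,0,0,0,-0.5],[0,-1,0,0,0,0,-0.3],[0,-1,0,0,0,0,-0.2],[0,-1,0,0,0,0,-0.2]]]'; python3 -m handwheel '[[[0,-15,0,0,0,0,-0.2],[0,-45,0,0,0,0,-0.2],[0,-75,0,0,0,0,-0.2],[0,-75,0,0,0,0,-0.2]]]';  python3 -c "
from h import *
snap('scene','s5.png',(150,100,350,300),3)
snap('top','t5.png',(200,120,360,260),4,1.6)
st()"
```

```text
clock: 5.57
eef_pos: [526.0, -70.7, 14.8]
eef_rot: [-1.572, 0.002, 0.019]
wrist_force: [0.3, 0.0, 0.2]
finger_gap: 36.5
clock: 5.9
eef_pos: [528.5, -71.1, 94.9]
eef_rot: [-1.574, -0.005, 0.019]
wrist_force: [0.3, 0.3, -0.4]
finger_gap: 37.4
6.0 [526.5 -70.8  90.5] [-9.009e+01  1.000e-02  1.100e+00] [ 0.4 -0.6  0.1] 37.6
```

View pics/s5.png

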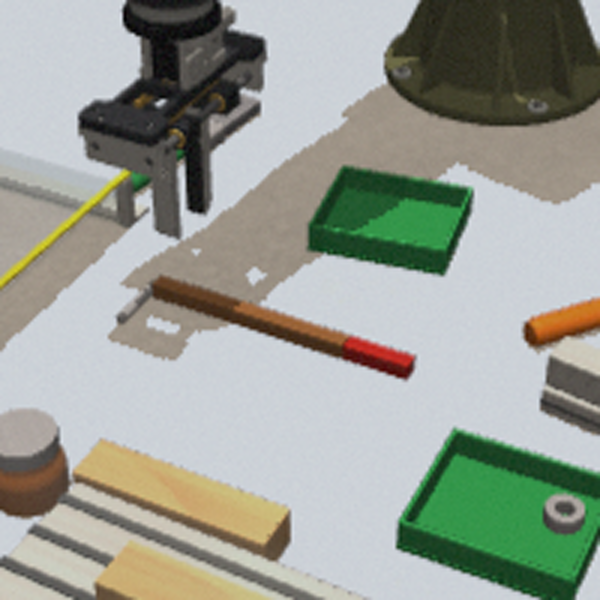

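View pics/t5.png

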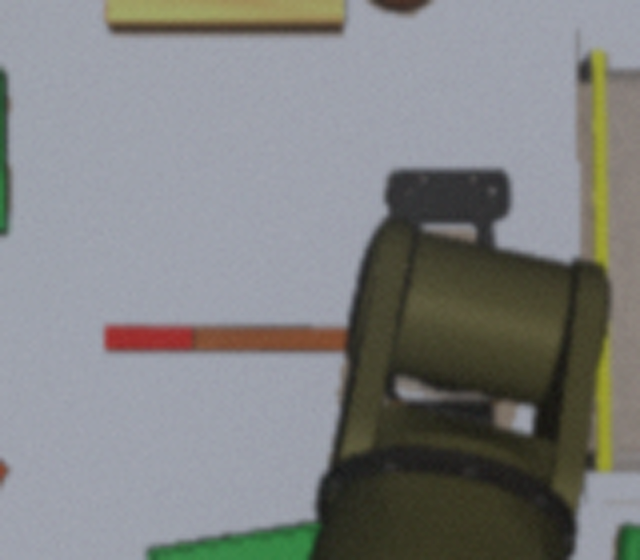

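```bash
python3 -c "
from h import *
f=lambda x,y:(200+(x+.5)/4-.5,120+(y+.5)/4-.5)
print(ray('top',*f(106,338),16),ray('top',*f(193,338.5),16),ray('top',*f(345,340),16))
tool((525.5,110,90))"
```

```text
[521.7 138.7  16. ] [522.6  80.4  16. ] [523.6 -21.4  16. ]
6.0 [526.5 -70.8  90.5] [-9.009e+01  1.000e-02  1.100e+00] [ 0.4 -0.6  0.1] 37.6
shift [  2.4   0.2 180.8]
```

```bash
python3 -m handwheel '[[[0,0,38,0,0,0,-0.2],[0,0,76,0,0,0,-0.2],[0,0,114,0,0,0,-0.2],[0,0,150,0,0,0,-0.2],[0,0,180,0,0,0,-0.2]]]'; python3 -m handwheel '[[[0,0,3,0,0,0,-0.2],[0,0,3,0,0,0,-0.2]]]'; python3 -c "
from h import *
snap('wrist','w6.png',gain=1.5)
tool((522.5,112,12),1)"
```

```text
clock: 6.42
eef_pos: [522.1, 111.3, 88.7]
eef_rot: [-1.573, 0.002, 0.02]
wrist_force: [0.9, -0.9, -0.0]
finger_gap: 37.7
clock: 6.58
eef_pos: [521.1, 115.7, 87.1]
eef_rot: [-1.573, 0.005, 0.022]
wrist_force: [-0.1, -1.3, 0.3]
finger_gap: 37.3
6.63 [521.4 114.4  87.4] [-90.12   0.26   1.21] [ 0.4 -0.1 -0.1] 37.7
shift [ 1.4 75.4 -2.2]
turn [ 0.12  0.21 -0.25]
```

View pics/w6.png

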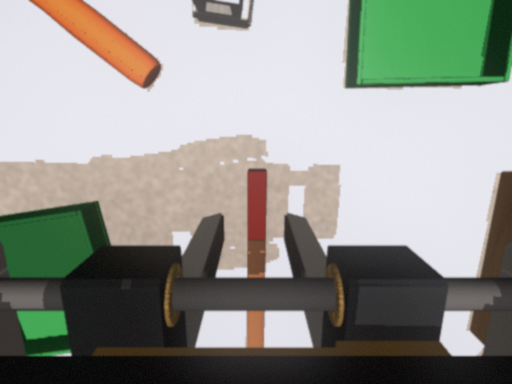

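```bash
python3 -m handwheel '[[[1,30,0,0,0,0,-0.2],[1,60,0,0,0,0,-0.2],[1,74,0,0,0,0,-0.2],[1,75,0,0,0,0,-0.2],[1,75,0,0,0,0,-0.2]]]'; python3 -m handwheel '[[[0,0,0,0,0,0,-1],[0,0,0,0,0,0,-1],[0,0,0,0,0,0,-1],[0,0,0,0,0,0,-1],[0,0,0,0,0,0,-1]]]' 55;  python3 -m handwheel '[[[0,0,0,0,0,0,-1],[0,0,0,0,0,0,-1]]]'
```

```text
clock: 7.05
eef_pos: [521.7, 112.8, 11.5]
eef_rot: [-1.573, 0.006, 0.019]
wrist_force: [-0.5, 0.3, 0.9]
finger_gap: 37.8
clock: 7.47
eef_pos: [522.0, 112.6, 12.1]
eef_rot: [-1.573, 0.005, 0.02]
wrist_force: [0.2, -1.9, 3.7]
finger_gap: 15.4
clock: 7.63
eef_pos: [522.1, 112.7, 12.2]
eef_rot: [-1.573, 0.005, 0.02]
wrist_force: [-0.5, -0.0, -0.2]
finger_gap: 15.5
```

```bash
python3 -m handwheel '[[[0,-2.5,0,0,0,0,-1],[-12,-2.5,0,0,0,0,-1],[-24,-2.5,0,0,0,0,-1],[-24,-2.5,0,0,0,0,-1],[-24,-2.5,0,0,0,0,-1]]]'; python3 -m handwheel '[[[0,0,-10,0,0,0,-1],[0,0,-20,0,0,0,-1],[0,0,-30,0,0,0,-1],[0,0,-40,0,0,0,-1],[0,0,-50,0,0,0,-1]]]'; python3 -c "
from h import *
snap('top','t7.png',(280,100,440,260),4,1.8)
snap('scene','s7.png',(60,100,260,300),3)
tool((504,-86,15),1)"
```

```text
clock: 8.05
eef_pos: [498.2, 112.3, 15.1]
eef_rot: [-1.573, 0.005, 0.02]
wrist_force: [0.1, 0.0, -0.4]
finger_gap: 15.3
clock: 8.47
eef_pos: [499.3, 60.9, 15.2]
eef_rot: [-1.573, 0.005, 0.019]
wrist_force: [0.5, -1.0, -0.5]
finger_gap: 15.4
8.57 [499.3  60.7  15.2] [-90.15   0.3    1.02] [-0.2 -0.9 -1.3] 15.4
shift [   2.1    0.5 -146.7]
turn [ 0.15  0.02 -0.3 ]
```

View pics/t7.png

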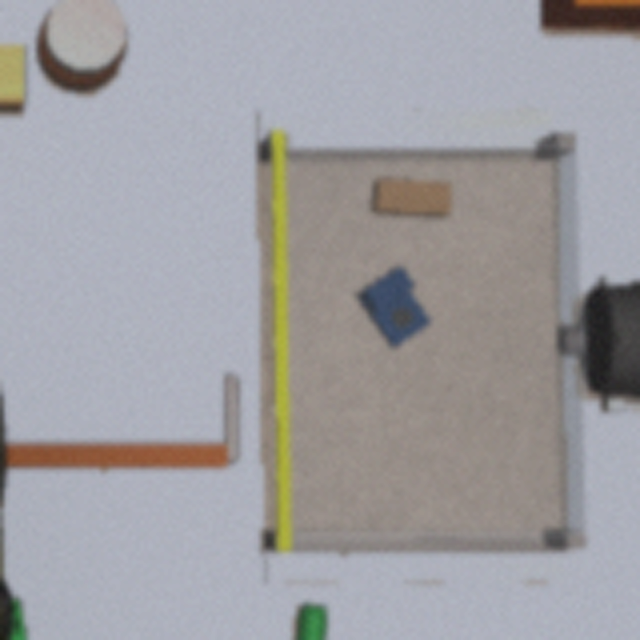

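View pics/s7.png

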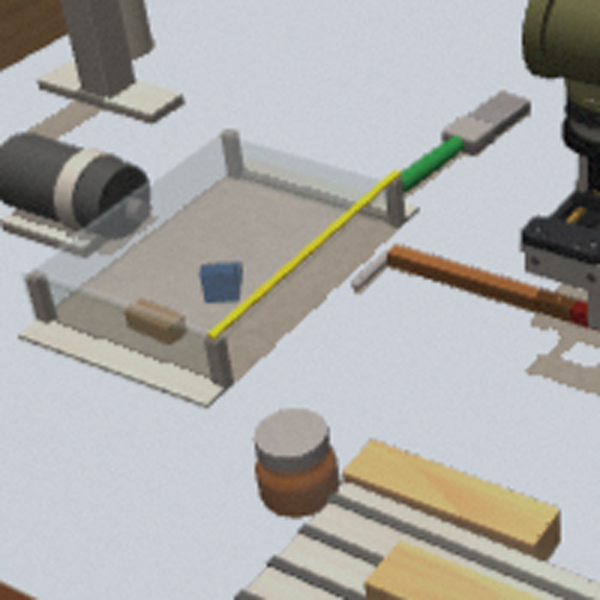

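```bash
python3 -m handwheel '[[[0,0,-12,0,0,0,-1],[0,0,-24,0,0,0,-1],[0,0,-38,0,0,0,-1],[0,0,-52,0,0,0,-1],[0,0,-66,0,0,0,-1]]]'; python3 -m handwheel '[[[0,0,-14,0,0,0,-1],[0,0,-28,0,0,0,-1],[0,0,-42,0,0,0,-1],[0,0,-56,0,0,0,-1],[0,0,-70,0,0,0,-1]]]'; python3 -c "
from h import *
snap('top','t8.png',(280,100,440,260),4,1.8)
snap('scene','s8.png',(60,100,260,300),3)
tool((504,-86,15),1)"
```

```text
clock: 8.98
eef_pos: [500.5, -6.2, 15.4]
eef_rot: [-1.573, 0.005, 0.018]
wrist_force: [-0.0, 0.1, -0.7]
finger_gap: 15.2
clock: 9.4
eef_pos: [501.6, -77.2, 15.6]
eef_rot: [-1.573, 0.005, 0.018]
wrist_force: [-0.3, -0.2, -1.9]
finger_gap: 15.7
9.5 [501.8 -77.9  15.6] [-90.15   0.28   0.92] [-0.1  1.1 -0.1] 15.1
shift [ 2.1  0.6 -8.2]
turn [ 0.15 -0.08 -0.28]
```

View pics/t8.png

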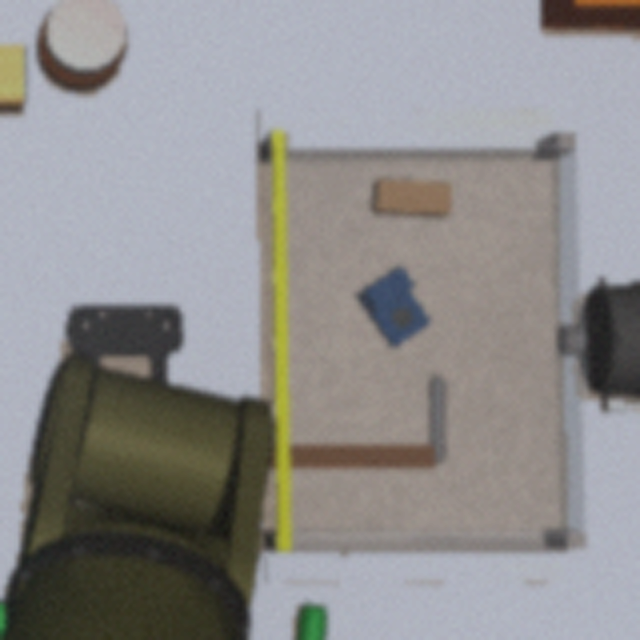

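View pics/s8.png

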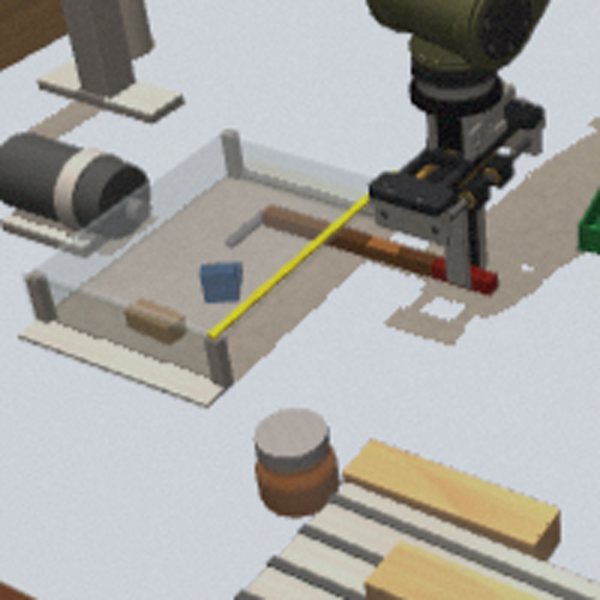

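```bash
python3 -m handwheel '[[[0,0,-12,0,0,0,-1],[12,0,-12,0,0,0,-1],[24,0,-12,0,0,0,-1],[36,0,-12,0,0,0,-1],[48,0,-12,0,0,0,-1]]]'; python3 -m handwheel '[[[6,0,0,0,0,0,-1],[12,0,0,0,0,0,-1],[18,0,0,0,0,0,-1],[18,0,0,0,0,0,-1]]]'; python3 -c "
from h import *
snap('top','t9.png',(280,100,440,260),4,1.8)
tool(None,1)"
```

```text
clock: 9.92
eef_pos: [550.4, -88.7, 15.4]
eef_rot: [-1.573, 0.005, 0.016]
wrist_force: [-0.5, -0.6, -0.7]
finger_gap: 15.2
clock: 10.25
eef_pos: [569.0, -88.2, 15.2]
eef_rot: [-1.573, 0.005, 0.016]
wrist_force: [-0.4, -1.0, -0.4]
finger_gap: 15.4
10.3 [568.5 -88.3  15.2] [-90.14   0.29   0.92] [ 0.3  0.1 -0.4] 15.4
turn [ 0.14 -0.08 -0.29]
```

View pics/t9.png

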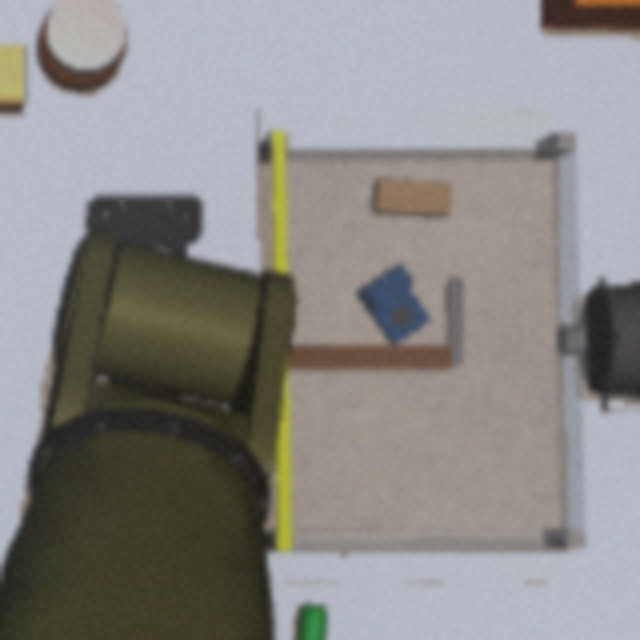

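Toe now behind the bracket (toe col ~455, bracket 358–430), with the stick just touching its lower corner. Pull, slowly at first.

```bash
python3 -m handwheel '[[[0,0,6,0,0,0,-1],[0,0,12,0,0,0,-1],[0,0,18,0,0,0,-1],[0,0,25,0,0,0,-1],[0,0,32,0,0,0,-1]]]'; python3 -m handwheel '[[[0,0,7,0,0,0,-1],[0,0,14,0,0,0,-1],[0,0,21,0,0,0,-1],[0,0,28,0,0,0,-1],[0,0,35,0,0,0,-1]]]'; python3 -c "
from h import *
snap('top','t10.png',(280,100,440,260),4,1.8)
snap('scene','s10.png',(60,100,260,300),3)
st()"
```

```text
clock: 10.72
eef_pos: [567.8, -55.4, 15.2]
eef_rot: [-1.573, 0.005, 0.016]
wrist_force: [1.0, 0.4, -0.5]
finger_gap: 15.3
clock: 11.13
eef_pos: [567.2, -19.6, 15.1]
eef_rot: [-1.573, 0.005, 0.016]
wrist_force: [0.2, 0.2, -0.6]
finger_gap: 15.3
11.23 [567.2 -19.3  15. ] [-90.14   0.3    0.99] [-0.3 -1.1 -1.3] 15.4
```

View pics/t10.png

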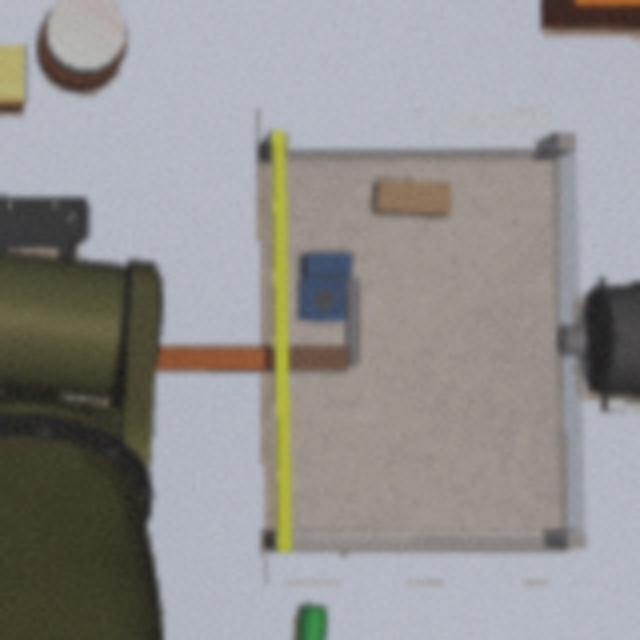

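View pics/s10.png

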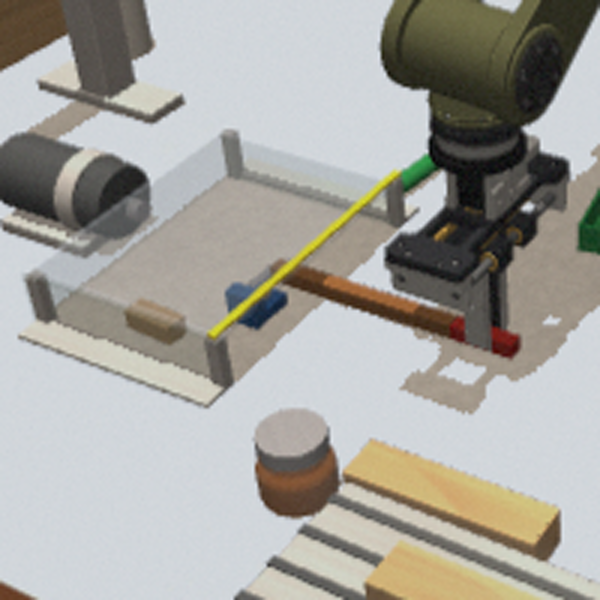

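```bash
python3 -m handwheel '[[[0,0,-6,0,0,0,-1],[5,0,-6,0,0,0,-1],[10,0,-6,0,0,0,-1],[16,0,-6,0,0,0,-1],[16,0,-5,0,0,0,-1]]]'; python3 -m handwheel '[[[0,0,7,0,0,0,-1],[0,0,14,0,0,0,-1],[0,0,21,0,0,0,-1],[0,0,28,0,0,0,-1],[0,0,35,0,0,0,-1]]]'; python3 -c "
from h import *
snap('top','t11.png',(280,100,440,260),4,1.8)
st()"
```

```text
clock: 11.65
eef_pos: [584.4, -24.4, 15.0]
eef_rot: [-1.573, 0.004, 0.017]
wrist_force: [0.3, 0.4, -0.2]
finger_gap: 15.2
clock: 12.07
eef_pos: [583.7, 11.6, 15.0]
eef_rot: [-1.573, 0.004, 0.017]
wrist_force: [-0.7, -0.3, -1.0]
finger_gap: 15.1
12.12 [583.7  12.6  15. ] [-90.13   0.26   1.03] [ 0.3  0.4 -0.9] 15.3
```

View pics/t11.png

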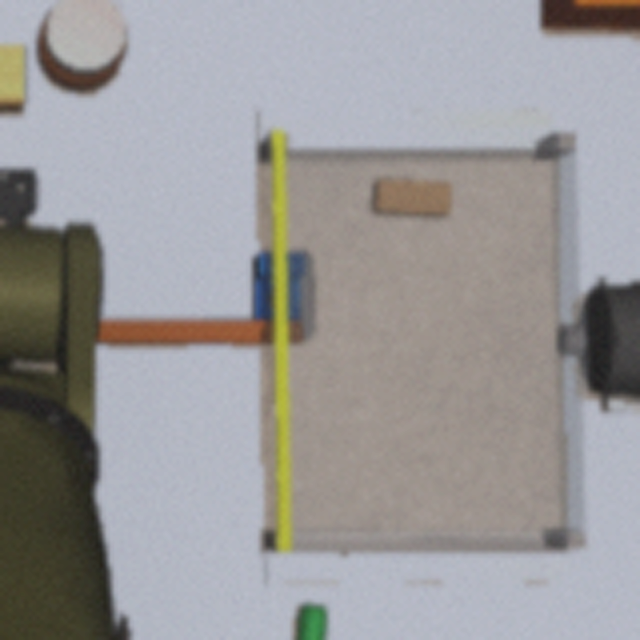

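```bash
python3 -m handwheel '[[[0,0,8,0,0,0,-1],[0,0,17,0,0,0,-1],[0,0,27,0,0,0,-1],[0,0,37,0,0,0,-1],[0,0,47,0,0,0,-1]]]'; python3 -m handwheel '[[[0,0,9,0,0,0,-1],[0,0,19,0,0,0,-1],[0,0,29,0,0,0,-1],[0,0,39,0,0,0,-1],[0,0,49,0,0,0,-1]]]';python3 -m handwheel '[[[0,0,7,0,0,0,-1],[0,0,14,0,0,0,-1],[0,0,20,0,0,0,-1],[0,0,20,0,0,0,-1]]]'; python3 -c "
from h import *
snap('top','t12.png',(200,100,360,260),4,1.8)
snap('scene','s12.png',(60,100,310,300),3)
st()"
```

```text
clock: 12.53
eef_pos: [582.9, 60.8, 14.9]
eef_rot: [-1.573, 0.004, 0.018]
wrist_force: [0.4, 0.3, -1.1]
finger_gap: 15.6
clock: 12.95
eef_pos: [581.9, 110.8, 14.8]
eef_rot: [-1.573, 0.004, 0.018]
wrist_force: [0.4, 0.4, 0.5]
finger_gap: 15.2
clock: 13.28
eef_pos: [581.5, 131.8, 14.7]
eef_rot: [-1.573, 0.004, 0.019]
wrist_force: [0.1, 0.2, -0.9]
finger_gap: 15.2
13.38 [581.5 130.8  14.7] [-90.13   0.26   1.05] [-0.2  0.5 -0.5] 15.5
```

View pics/t12.png

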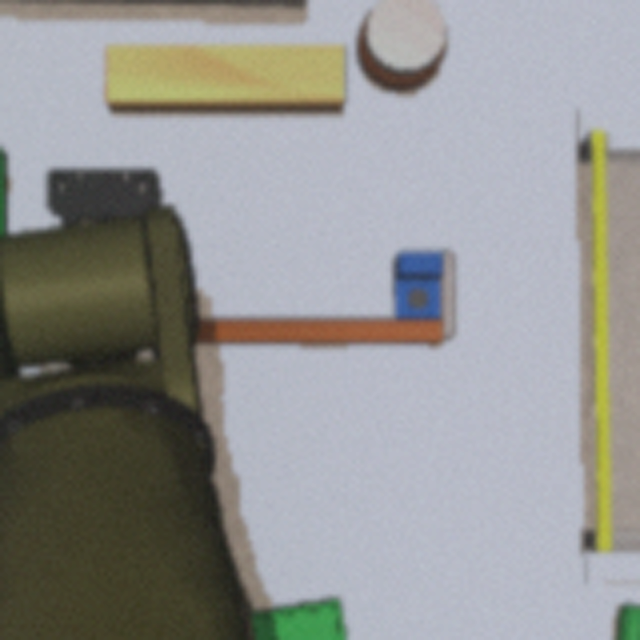

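View pics/s12.png

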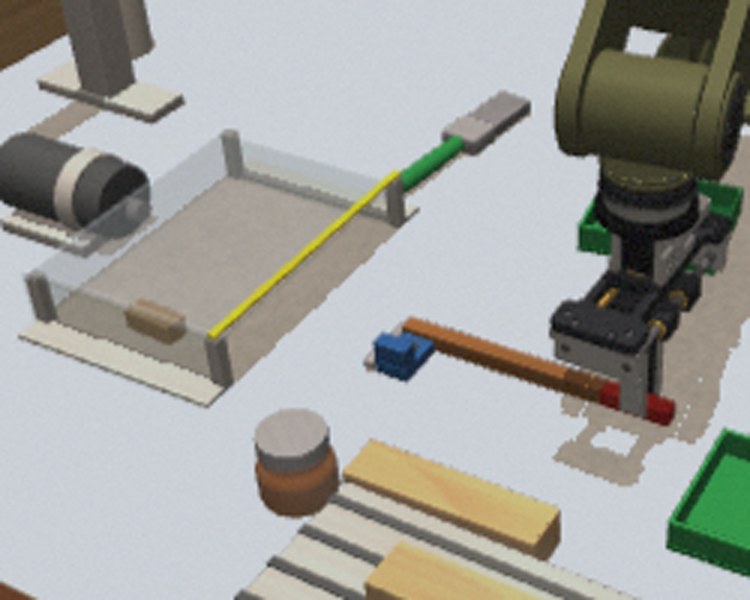

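```bash
python3 -m handwheel '[[[0,0,-10,0,0,0,-1],[-15,0,-12,0,0,0,-1],[-35,0,-12,0,0,0,-1],[-55,0,-12,0,0,0,-1],[-75,0,-12,0,0,0,-1]]]'; python3 -m handwheel '[[[0,1,0,0,0,0,-1],[0,2,0,0,0,0,-1],[0,3,0,0,0,0,-1],[0,3,0,0,0,0,-1]]]';python3 -m handwheel '[[[0,0,0,0,0,0,-0.5],[0,0,0,0,0,0,-0.2],[0,-1,0,0,0,0,-0.2],[0,-1,0,0,0,0,-0.2]]]'; python3 -m handwheel '[[[0,-15,0,0,0,0,-0.2],[0,-50,0,0,0,0,-0.2],[0,-85,0,0,0,0,-0.2],[0,-120,0,0,0,0,-0.2],[0,-120,0,0,0,0,-0.2]]]';python3 -c "
from h import *
snap('top','t13.png',(200,100,360,260),4,1.8)
tool((606,-95,135),1)"
```

```text
clock: 13.8
eef_pos: [505.8, 116.2, 15.0]
eef_rot: [-1.573, 0.005, 0.017]
wrist_force: [0.6, 0.5, -0.7]
finger_gap: 15.3
clock: 14.13
eef_pos: [506.8, 115.8, 12.1]
eef_rot: [-1.573, 0.004, 0.017]
wrist_force: [0.4, -0.9, 0.6]
finger_gap: 15.5
clock: 14.47
eef_pos: [507.0, 115.8, 13.1]
eef_rot: [-1.573, 0.004, 0.017]
wrist_force: [-0.1, -0.2, -0.4]
finger_gap: 36.7
clock: 14.88
eef_pos: [510.0, 116.6, 139.7]
eef_rot: [-1.572, -0.006, 0.017]
wrist_force: [1.2, 0.0, 0.4]
finger_gap: 37.5
14.93 [509.  116.4 136.4] [-90.09  -0.15   0.97] [-0.2 -1.1 -0.4] 37.8
shift [  93.4    2.  -213. ]
turn [ 0.09 -0.03  0.14]
```

View pics/t13.png

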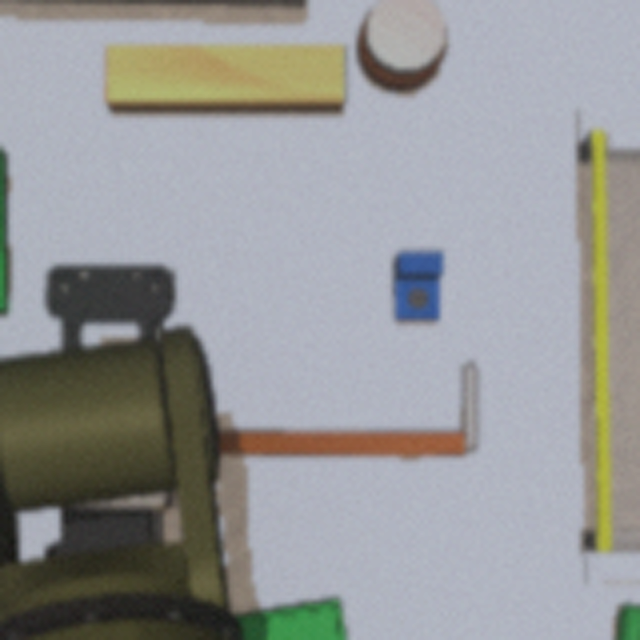

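```bash
python3 -c "
from h import *
f=lambda x,y:(200+(x+.5)/4-.5,100+(y+.5)/4-.5)
for p,z in [((398,253),32),((442,252),32),((399,276),32),((441,276),32),((396,320),12),((440,320),12)]: print(ray('top',*f(*p),z))
"; python3 -m handwheel '[[[19,0,-38,0,0,0,-0.2],[38,0,-76,0,0,0,-0.2],[57,0,-114,0,0,0,-0.2],[76,0,-152,0,0,0,-0.2],[93,0,-185,0,0,0,-0.2]]]';  python3 -m handwheel '[[[0,0,-10,0,0,0,-0.2],[0,0,-10,0,0,0,-0.2],[0,0,-10,0,0,0,-0.2]]]';python3 -c "
from h import *
snap('wrist','w14.png',gain=1.4)
st()"
```

```text
[634.8 -53.9  32. ]
[636.  -83.1  32. ]
[619.4 -54.8  32. ]
[620.  -82.7  32. ]
[591.7 -54.7  12. ]
[592.3 -84.3  12. ]
clock: 15.35
eef_pos: [605.2, -68.9, 135.4]
eef_rot: [-1.572, -0.001, 0.017]
wrist_force: [0.4, 0.3, 0.4]
finger_gap: 37.3
clock: 15.6
eef_pos: [604.7, -78.8, 133.9]
eef_rot: [-1.571, 0.002, 0.016]
wrist_force: [0.4, 0.3, 0.1]
finger_gap: 37.7
15.65 [604.7 -78.  134.4] [-9.003e+01  5.000e-02  9.900e-01] [-0.5  1.2 -0.4] 37.7
```

View pics/w14.png

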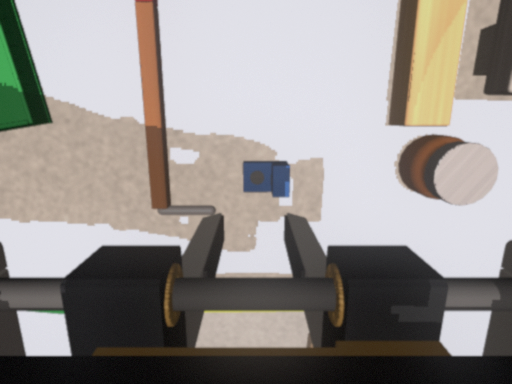

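```bash
python3 -c "
from h import *
print(ray('wrist',281.5,179,32),ray('wrist',273,179,32),ray('wrist',290,179,32))
tool((627.5,-69,25))"
```

```text
[630.5 -66.2  32. ] [622.6 -66.4  32. ] [638.3 -66.1  32. ]
15.65 [604.7 -78.  134.4] [-9.003e+01  5.000e-02  9.900e-01] [-0.5  1.2 -0.4] 37.7
shift [ 23.  109.4   8.7]
```

```bash
python3 -m handwheel '[[[24.5,0,10,0,0,0,-0.2],[24.5,30,10,0,0,0,-0.2],[24.5,60,10,0,0,0,-0.2],[24.5,80,10,0,0,0,-0.2],[24.5,80,10,0,0,0,-0.2]]]';python3 -c "
from h import *
snap('scene','s15.png',(110,130,260,250),5)
snap('wrist','w15.png',gain=1.4)
tool((628.5,-68,24))"
```

```text
clock: 16.07
eef_pos: [626.5, -65.5, 49.9]
eef_rot: [-1.57, 0.008, 0.019]
wrist_force: [-1.6, -0.9, -1.0]
finger_gap: 37.8
16.17 [628.9 -66.4  54.8] [-9.003e+01  8.000e-02  1.070e+00] [0.3 0.3 1.1] 37.8
shift [-0.4 30.8 -1.6]
```

View pics/s15.png

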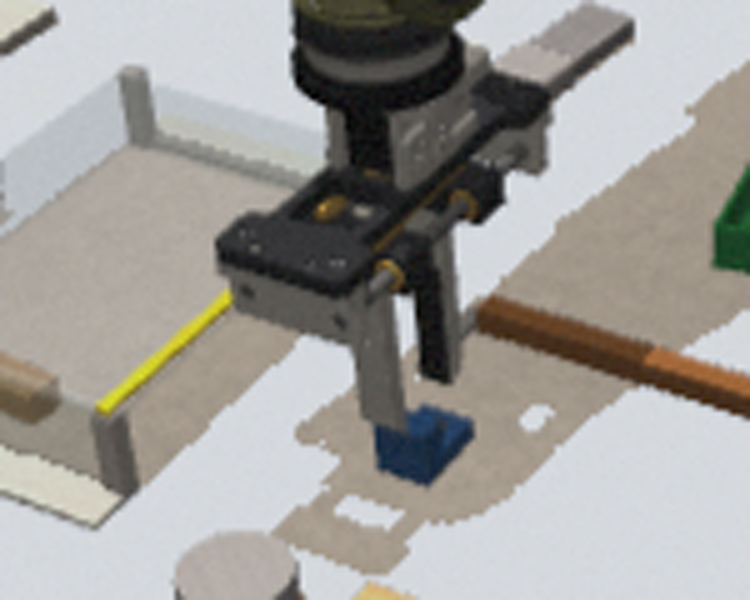

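View pics/w15.png

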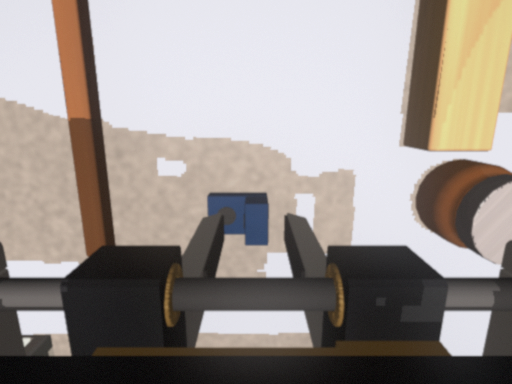

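```bash
python3 -m handwheel '[[[0,15,-1,0,0,0,-0.2],[0,27,-1,0,0,0,-0.2],[0,31,-1,0,0,0,-0.2],[0,31,-1,0,0,0,-0.2]]]';python3 -m handwheel '[[[0,0,0,0,0,0,-1],[0,0,0,0,0,0,-1],[0,0,0,0,0,0,-1],[0,0,0,0,0,0,-1],[0,0,0,0,0,0,-1]]]' 30; python3 -m handwheel '[[[0,0,0,0,0,0,-1],[0,0,0,0,0,0,-1]]]'; python3 -m handwheel '[[[0,-10,0,0,0,0,-1],[0,-25,0,0,0,0,-1],[0,-45,0,0,0,0,-1],[0,-65,0,0,0,0,-1],[0,-65,0,0,0,0,-1]]]'; python3 -c "
from h import *
snap('scene','s16.png',(110,130,260,250),5)
snap('wrist','w16.png',gain=1.4)
tool((650,241,90))"
```

```text
clock: 16.5
eef_pos: [628.5, -67.1, 23.5]
eef_rot: [-1.571, 0.002, 0.019]
wrist_force: [-0.6, -0.4, -0.6]
finger_gap: 38.2
clock: 16.92
eef_pos: [628.9, -67.2, 24.1]
eef_rot: [-1.571, 0.001, 0.019]
wrist_force: [-1.2, 0.8, 3.9]
finger_gap: 16.0
clock: 17.08
eef_pos: [628.9, -67.2, 24.2]
eef_rot: [-1.571, 0.001, 0.019]
wrist_force: [-0.1, -0.8, -0.7]
finger_gap: 15.8
clock: 17.5
eef_pos: [630.7, -67.4, 94.0]
eef_rot: [-1.572, -0.005, 0.019]
wrist_force: [0.4, -0.4, 1.0]
finger_gap: 15.4
17.6 [629.1 -67.2  89.8] [-90.04  -0.     1.08] [ 0.  -0.9 -1.5] 15.5
shift [ 26.6  -0.4 307.8]
```

View pics/s16.png

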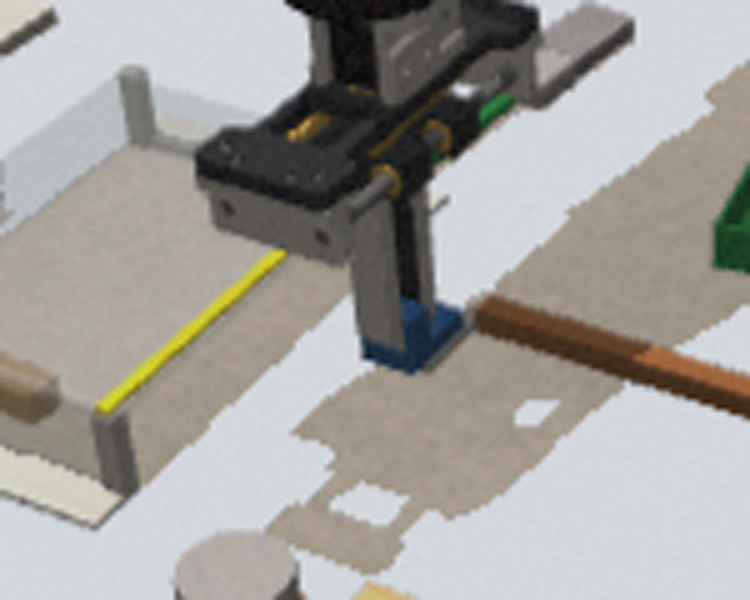

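View pics/w16.png

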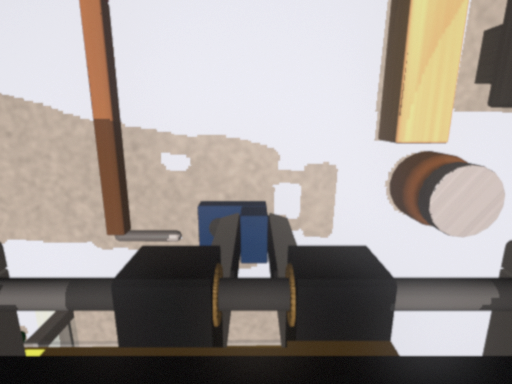

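```bash
python3 -m handwheel '[[[3,0,25,0,0,0,-1],[7,0,58,0,0,0,-1],[11,0,92,0,0,0,-1],[14,0,126,0,0,0,-1],[17,0,158,0,0,0,-1]]]';python3 -m handwheel '[[[4,0,34,0,0,0,-1],[8,0,68,0,0,0,-1],[12,0,102,0,0,0,-1],[15,0,130,0,0,0,-1],[16,0,142,0,0,0,-1]]]'; python3 -m handwheel '[[[0,0,5,0,0,0,-1],[0,0,5,0,0,0,-1]]]'; python3 -c "
from h import *
snap('scene','s17.png',(240,150,390,300),4)
snap('wrist','w17.png',gain=1.4)
tool((657,241,29),1)"
```

```text
clock: 18.02
eef_pos: [642.4, 92.8, 88.2]
eef_rot: [-1.572, 0.002, 0.019]
wrist_force: [-0.3, 0.4, -1.1]
finger_gap: 15.5
clock: 18.43
eef_pos: [654.7, 238.5, 86.2]
eef_rot: [-1.572, 0.004, 0.022]
wrist_force: [0.4, -0.1, -1.0]
finger_gap: 16.2
clock: 18.6
eef_pos: [653.8, 244.2, 84.7]
eef_rot: [-1.572, 0.006, 0.023]
wrist_force: [-0.3, -0.4, -0.6]
finger_gap: 15.4
18.7 [654.5 242.3  85.5] [-90.09   0.31   1.2 ] [-0.1 -0.1 -1.3] 15.7
shift [ 2.8 56.5 -1.3]
turn [ 0.09  0.2  -0.31]
```

View pics/s17.png

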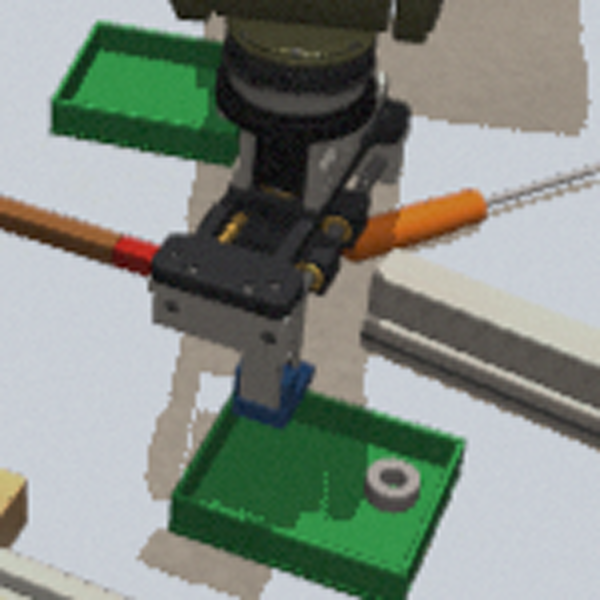

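View pics/w17.png

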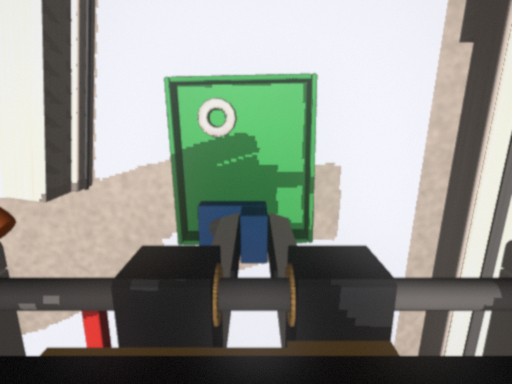

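```bash
python3 -c "
from h import *
for p in [(166,77),(316,74),(313,241),(179,241)]: print(ray('wrist',*p,28))"
```

```text
[589.8 335.6  28. ]
[696.6 339.9  28. ]
[703.2 212.7  28. ]
[594.6 210.   28. ]
```

```bash
python3 -m handwheel '[[[3,12,3,0,0,0,-1],[3,25,3,0,0,0,-1],[3,37,3,0,0,0,-1],[3,46,3,0,0,0,-1],[3,52,3,0,0,0,-1]]]'; python3 -m handwheel '[[[0,0,0,0,0,0,-1],[0,1,0,0,0,0,-1],[0,2,0,0,0,0,-1],[0,2,0,0,0,0,-1]]]'; python3 -c "
from h import *
st()
snap('scene','s18.png',(240,150,390,300),4)"
```

```text
clock: 19.12
eef_pos: [656.5, 244.7, 31.1]
eef_rot: [-1.573, 0.008, 0.02]
wrist_force: [-0.7, -0.6, -0.7]
finger_gap: 15.6
clock: 19.45
eef_pos: [656.7, 244.7, 29.5]
eef_rot: [-1.573, 0.007, 0.02]
wrist_force: [0.8, 1.6, -0.5]
finger_gap: 15.8
19.45 [656.7 244.7  29.5] [-90.12   0.41   1.17] [ 0.8  1.6 -0.5] 15.8
```

View pics/s18.png

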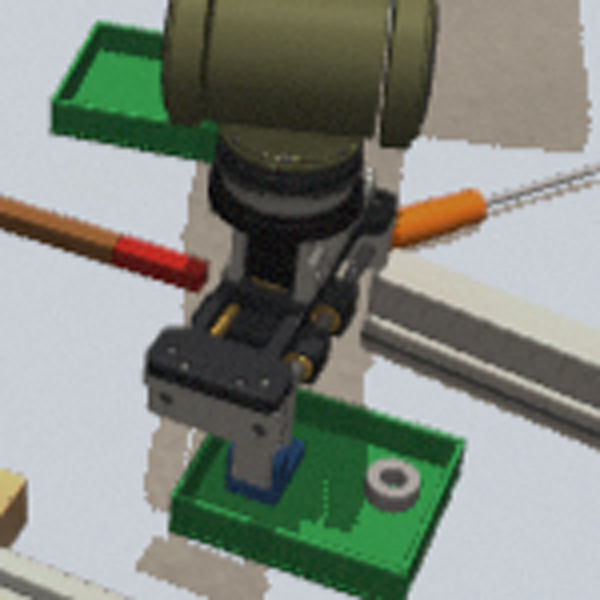

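```bash
python3 -m handwheel '[[[0,0.5,0,0,0,0,-1],[0,1,0,0,0,0,-1],[0,1.5,0,0,0,0,-1],[0,1.5,0,0,0,0,-1]]]'
```

```text
clock: 19.83
eef_pos: [656.7, 244.7, 28.2]
eef_rot: [-1.573, 0.007, 0.02]
wrist_force: [0.1, -0.4, -0.2]
finger_gap: 15.5
```

```bash
python3 -m handwheel '[[[0,0.5,0,0,0,0,-1],[0,1,0,0,0,0,-1],[0,1,0,0,0,0,-1]]]'
```

```text
clock: 20.08
eef_pos: [656.8, 244.8, 28.2]
eef_rot: [-1.573, 0.006, 0.02]
wrist_force: [-3.7, -1.5, 7.4]
finger_gap: 16.1
```

Contact (7 N up). Release gently.

```bash
python3 -m handwheel '[[[0,0,0,0,0,0,-0.6],[0,0,0,0,0,0,-0.4],[0,0,0,0,0,0,-0.3],[0,0,0,0,0,0,-0.3]]]'; python3 -m handwheel '[[[0,-10,0,0,0,0,-0.3],[0,-35,0,0,0,0,-0.3],[0,-70,0,0,0,0,-0.3],[0,-105,0,0,0,0,-0.3],[0,-120,0,0,0,0,-0.3]]]'; python3 -m handwheel '[[[-40,-20,0,0,0,0,-0.3],[-80,-40,0,0,0,0,-0.3],[-120,-60,0,0,0,0,-0.3],[-160,-60,0,0,0,0,-0.3],[-160,-60,0,0,0,0,-0.3]]]';python3 -m handwheel '[[[0,0,0,0,0,0,-0.3],[0,0,0,0,0,0,-0.3],[0,0,0,0,0,0,-0.3]]]'; python3 -c "
from h import *
st()
snap('scene','s19.png')
snap('top','t19.png',gain=1.6)"
```

```text
clock: 20.42
eef_pos: [656.8, 244.8, 28.0]
eef_rot: [-1.573, 0.007, 0.021]
wrist_force: [0.2, -0.1, -0.1]
finger_gap: 32.2
clock: 20.83
eef_pos: [658.8, 245.5, 154.2]
eef_rot: [-1.571, 0.0, 0.021]
wrist_force: [0.4, -0.0, 0.8]
finger_gap: 32.7
clock: 21.25
eef_pos: [494.8, 242.3, 216.5]
eef_rot: [-1.57, -0.001, 0.022]
wrist_force: [0.2, 0.5, -0.2]
finger_gap: 33.1
clock: 21.5
eef_pos: [495.7, 242.3, 216.7]
eef_rot: [-1.57, -0.002, 0.022]
wrist_force: [-0.3, -0.3, -0.0]
finger_gap: 32.9
21.5 [495.7 242.3 216.7] [-89.94  -0.09   1.24] [-0.3 -0.3 -0. ] 32.9
```

View pics/s19.png

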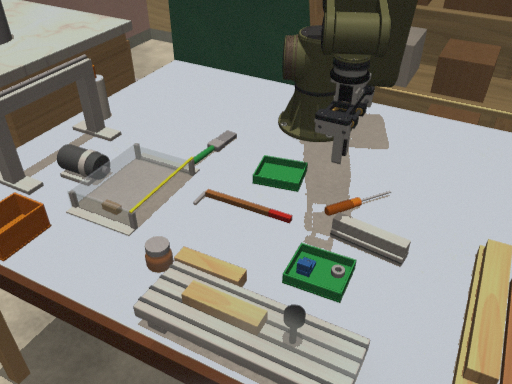

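View pics/t19.png

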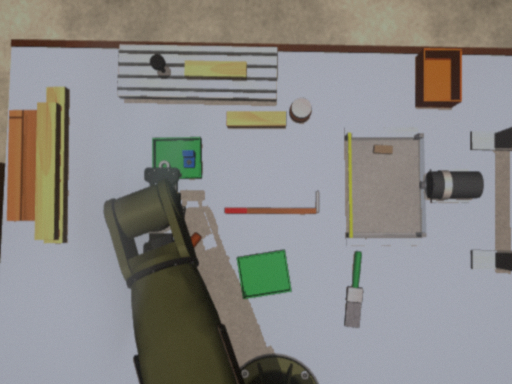

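```bash
python3 -c "
from h import *
print(ray('top',189,158.5,25)); print(order.sign_off())"
```

```text
[641.6 240.4  25. ]
the job is handed in; nothing more can be done
None
```

I completed the sequence and handed the job in at about 21.5 s of the 72 s allowed; sign-off gave no verdict.

- **Rod:** I drew it straight out of its holder, laid it on the bench and let go, then took it again by its red end.
- **Bracket:** I hooked it out through the guard's mouth. Partway I moved the toe about 16 mm further behind it, because its grip on the bracket was marginal.
- **Placing:** I laid the rod down, picked the bracket up by its lug and lowered it into the leftmost green tray until it touched down at about 7 N. Then I released it and backed the arm away.

**Last checks:**
- The bracket sits at about (642, 240) mm, against a tray centre of roughly (645, 274), in the half without the collar.
- The rod lies flat on the bench.
- By eye in the final pictures, the other loose things look unmoved. I did not measure them, and the arm partly hides the screwdriver and the collar in the top view.
- The fingers hold nothing, and the wrist force is near zero.

Top and wrist cameras agreed to about 3 mm; no check failed.

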